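# Find and mark the turntable's tight spot

### The job

The scan turntable drags at one spot in its turn. Turn the platter slowly by hand, feel where the drag rises, and let go of it with the middle of the tight spot at the rubbing block; then stand the small steel skittle-shaped marker upright on the platter, near its edge and straight in front of the block, with the tight spot still there. Be gentle, and leave everything else on the table where it is.

Things in the scene. Friction and masses are not known exactly. Their poses are not given: they have to be found in the camera images.
- turntable: the fixed foot of a bench turntable. Origin on the turning axis (vertical) at table height; its x axis points from the turning axis to the rubbing block. The foot never moves.
- platter: the white round platter, 280 mm across, 12 mm thick, top face 72 mm above the table, on a dark drum 240 mm across hidden under it. Turns endlessly both ways; even drag 0.1 N m (1 N at the handle). Origin on the turning axis at table height, z up, x towards the handle. It stays where it is left, on the tight spot too. Turn it slower than 3 rad/s.
- handle (a point): middle of the platter's handle, a round upright black sleeve 16 mm across, 42 mm tall (76 to 118 mm above the table), 95 mm from the turning axis. The sleeve spins freely on its pin, so it can be held without turning the wrist; hold it lightly, under 40 N of grip. At the start it stands within 0.5 rad of the direction of the block.
- block: the aluminium rubbing block fixed to the foot at the platter's rim, 36 mm deep, 40 mm wide, 80 mm tall, centre 168 mm from the axis, origin at table height. Its sprung pad reaches under the platter to the drum. The drum's unseen high spot lies 60 to 300 degrees round from the handle: as it passes the pad, drag at the handle rises over about 0.3 rad of turn to some 15 N near the middle, then falls.
- mark (a point): the marking place: a point on the level of the platter's top face, on the line from the turning axis to the block, 105 mm from the axis. It belongs to the foot, it does not turn with the platter.
- marker: the steel marker, a little skittle: round foot 30 mm across and 10 mm high, round neck 18 mm across from 14 to 38 mm above its underside, 46 mm tall, 60 g. Origin at the centre of its underside, z up. Stands on the table to the left or right of the turntable.
- weight: a low plain steel disc, 50 mm across, 22 mm tall; a bystander, leave it
- bear: a pale yellow resin bear figure about 90 mm long, 60 mm tall; a bystander
- foam: a white foam block 110 x 70 x 45 mm; a bystander
- tin: a small round jar 56 mm across, 50 mm tall; a bystander
- driver: a screwdriver lying flat; a bystander
- ballstand: a white calibration ball 38 mm across on a thin stand, 134 mm tall; a bystander
- bracket: a small aluminium angle 60 x 30 x 50 mm; a bystander

How it is judged:
By the outcome, as a careful person would: the job done as asked, in the order asked, and still so for the second after the job is handed in, with the robot touching nothing.
It also fails if it takes over 72 s, if anything falls off the work surface, if the arm or the gripper's body presses on something with over 40 N, if the wrist force passes 120 N, or if a joint passes its speed limit or range.

### The arm

A 6-joint arm with a two-finger parallel gripper is mounted at the origin on the work surface. World frame = base frame: x ahead of the robot, y to its left, z up, the work surface at z = 0. Lengths are in m, angles in rad, forces in N, time in s.
With the tool pointing down it reaches from about 0.35 to 0.8 m from the base axis. Payload 7.3 kg.
Tool frame: the origin (TCP) lies between the finger pads; the fingertips stand 25 mm ahead of it and the grasp point (between the pads) lies 6 mm ahead of it (r.tip_extent is the distance from the TCP to the fingertips, in m); z points along the fingers, y is the line along which they close (so a half turn about z gives the same grasp; the last joint's range is limited). The gripper opens to 85 mm and grips with 20 to 120 N. Pads are 22 mm wide; open, the fingers measure 114 mm over their backs; the gripper's body (76 mm by 85 mm) begins 54 mm behind the grasp point. The pads swing forward as they close: fully open they stand 13 mm farther back than shut.
Start: joints at [-1.451, 0.342, 1.524, -0, 1.275, -0.146], TCP at [0.138, -0.507, 0.256] pointing down, gripper open.
Joint ranges: [-2.53, 2.53], [-0.77, 2.02], [0.04, 2.7], [-1, 4.14], [0.28, 2.66], [-3.11, 3.11]. Speed limits (rad/s): [2.57, 2.57, 3.14, 3.14, 3.14, 3.14].

### API

Orientations are given as a unit quaternion [x, y, z, w].
In Python, from workcell import r, command_gripper, optics gives the robot as it stands. The module is installed in compiled form; this text tells all that it offers. Calls block until the motion is done:
- r.reach(position, orientation): joint-space move of the TCP to a pose.
- r.move_straight(position, orientation=None, speed=0.15, max_force=None): straight line of the TCP; orientation=None keeps the orientation; speed is the mean speed in m/s. With max_force (N) it stops when the force on the tool has changed by that much, and returns True; else False.
- r.movej(angles): joint-space move.
- command_gripper(opening, force=None): finger opening in m; force is the grip in N (None keeps the last); returns when the fingers have stopped.
- r.hold(seconds).
- r.solve_ik(position, orientation): joint angles nearest the present ones, or None.
- r.read_state(): the state.
- optics.get_image(name): name is "scene" or "top" or "wrist"; returns (picture, depth): 480x640x3 uint8, red, green, blue; 480x640 float32, m along the optical axis (not along the pixel's ray), 0 where there is no reading.
- optics.camera_model(name): a dict with "K" (3x3 intrinsics, pixels), "k1" (the pictures are not rectified: a ray, as slopes to the right and down, at radius r is drawn at 1 + k1 r^2 times it, then the intrinsics apply), "R" (3x3) and "t" (3): a world point X has camera coordinates R X + t; the wrist camera has in their place "tool_from_camera" (4x4, takes a point from camera to tool coordinates, whose origin is the TCP and whose axes are the flange's). Camera axes: x right, y down, z forward; pixel columns grow to the right and rows downward; lengths in m; the calibration is good to about 2 mm. A picture is of the moment at which its call begins: read the wrist's pose just before it. camera_model takes no time and is no camera call.
A pose or a line that the arm cannot do raises r.PlanningError and nothing moves.
- r.finish_job(): hands the job in; it is judged then, once.
The state is a dict: "time_s": time; "joint_positions": joint angles; "dq": joint speeds; "tau": joint torques, N m; "eef_pos": TCP position; "eef_rot": TCP orientation; "contact_force": force on the tool from outside, world axes, zero at the start; "torque": the same for the moment, N m; "grip_width": finger opening in m; "grip_force": force on a finger pad.
Only numpy, scipy, OpenCV 4.12 (cv2) and the standard library are available. Lean on these libraries where they do the work, as an engineer would, in place of code of your own. Each camera call takes 0.05 s, during which the arm holds its last target. There are 200 camera calls.

## Working session

There is one attempt and no reset: what is moved stays moved. The work goes in short steps, each a Python script; the robot and the scene stay as the last script left them, time stands still between calls to the robot, and variables do not carry over. Pictures are saved under pics/ and viewed, at most 10 in all, crops included, and the job is handed in when it is done.

```bash
mkdir -p pics
cat > h.py <<'E'
import numpy as np, cv2
from workcell import r, command_gripper, optics
def cloud(name):
    s=r.read_state()
    im,d=optics.get_image(name); m=optics.camera_model(name)
    K=np.array(m["K"]);v,u=np.mgrid[:480,:640].astype(float)
    x=(u-K[0,2])/K[0,0];y=(v-K[1,2])/K[1,1]
    xs,ys=x.copy(),y.copy()
    for _ in range(8):
        f=1+m["k1"]*(xs**2+ys**2); xs=x/f;ys=y/f
    P=np.stack([xs*d,ys*d,d],-1)
    if "R" in m: W=(P-np.array(m["t"]))@np.array(m["R"])
    else:
        T=np.array(m["tool_from_camera"]);P=P@T[:3,:3].T+T[:3,3]
        from scipy.spatial.transform import Rotation as Ro
        W=P@Ro.from_quat(s["eef_rot"]).as_matrix().T+s["eef_pos"]
    W[d==0]=np.nan
    return im,d,W
E
python3 - <<'E'
from h import *
for n in("top","scene"):
    im,d,W=cloud(n); cv2.imwrite(f"pics/{n}.png",im[:,:,::-1]); np.savez(f"{n}.npz",im=im,W=W)
s=r.read_state();print(s)
print(optics.camera_model("top"), optics.camera_model("wrist"),r.tip_extent)
E
```

```text
{'time_s': 0.1, 'joint_positions': array([-1.45097453e+00,  3.42640948e-01,  1.52493179e+00, -2.46406240e-05,
        1.27540940e+00, -1.45983704e-01]), 'dq': array([-0.00068776, -0.0017395 , -0.00175141,  0.00179485, -0.00039958,
       -0.00052839]), 'tau': array([ 2.59981251e-03, -4.34448123e+01, -2.46491504e+01, -2.92181903e-05,
        4.69067323e-03, -2.34236592e-05]), 'eef_pos': array([ 0.13789348, -0.50622359,  0.25569812]), 'eef_rot': array([ 9.91180705e-01,  1.32515381e-01, -2.69557622e-06, -6.94837270e-04]), 'contact_force': array([ 0.36002891,  0.21207923, -0.4411154 ]), 'torque': array([-0.01977277, -0.03537272,  0.02180918]), 'grip_force': 0.0, 'grip_width': 0.08545289298941751}
{'K': array([[483.00251643,   0.        , 316.73152961],
       [  0.        , 483.00251643, 235.1336654 ],
       [  0.        ,   0.        ,   1.        ]]), 'k1': -0.032961505195520116, 'R': array([[ 0.06971234, -0.99755171, -0.00554825],
       [-0.9766297 , -0.06711461, -0.20418145],
       [ 0.20330919,  0.01965255, -0.97891734]]), 't': array([-0.02751287,  0.54854962,  1.21770914])} {'K': array([[353.58236937,   0.        , 326.19754859],
       [  0.        , 353.58236937, 240.0460652 ],
       [  0.        ,   0.        ,   1.        ]]), 'k1': -0.060545609223011866, 'tool_from_camera': array([[-1.16210929e-04, -9.66106120e-01, -2.58145215e-01,
         6.39759145e-02],
       [ 9.99999892e-01,  4.16747890e-06, -4.65773279e-04,
         8.20482433e-04],
       [ 4.51062230e-04, -2.58145241e-01,  9.66106015e-01,
        -1.18240102e-01],
       [ 0.00000000e+00,  0.00000000e+00,  0.00000000e+00,
         1.00000000e+00]])} 0.025
```

View pics/top.png

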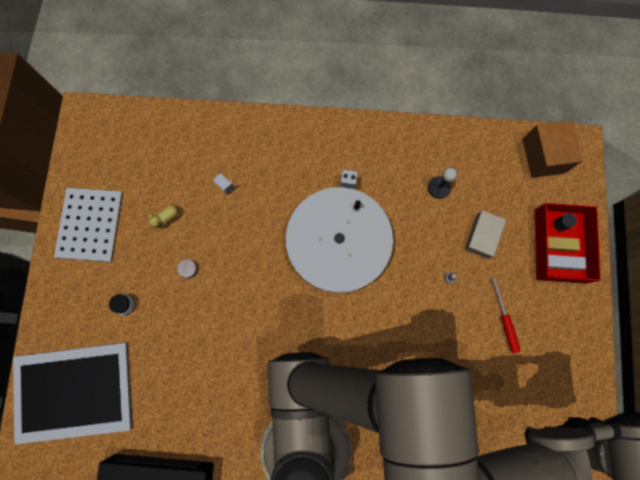

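View pics/scene.png

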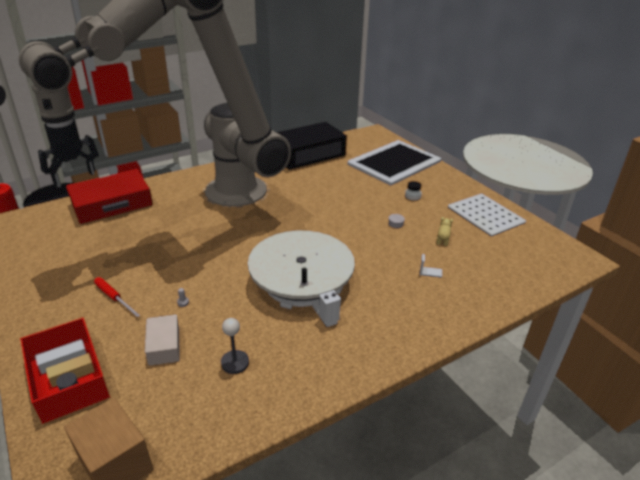

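The top view shows the platter centred near (340,239), the block near (349,178), the handle at (358,205), the marker at (451,278) and the weight at (187,269). The scene view agrees: the marker stands at (183,298), and the foam, driver and ball stand are nearby.

```bash
cat >> h.py <<'E'
def ray(name,pts,z):
    m=optics.camera_model(name);K=np.array(m["K"]);p=(np.atleast_2d(pts)-[K[0,2],K[1,2]])/K[0,0];q=p.copy()
    for _ in range(8): q=p/(1+m["k1"]*(q**2).sum(1,keepdims=True))
    R=np.array(m["R"]);D=np.c_[q,np.ones(len(q))]@R;C=-R.T@np.array(m["t"])
    return C+D*((z-C[2])/D[:,2])[:,None]
def circ(P):
    A=np.c_[2*P[:,:2],np.ones(len(P))];b=(P[:,:2]**2).sum(1);c=np.linalg.lstsq(A,b,rcond=None)[0]
    return c[:2],np.sqrt(c[2]+c[0]**2+c[1]**2)
E
python3 - <<'E'
from h import *
D=np.load("top.npz");im,W=D["im"],D["W"];hsv=cv2.cvtColor(im,cv2.COLOR_RGB2HSV)
m=((hsv[...,1]<60)&(hsv[...,2]>100)).astype(np.uint8);m[:150]=0
m2=cv2.morphologyEx(m,cv2.MORPH_OPEN,np.ones((9,9)))
c=max([c for c in cv2.findContours(m2,0,1)[0] if cv2.pointPolygonTest(c,(340,250),False)>0],key=cv2.contourArea)
h=c[:,0,:].astype(float); P=ray("top",h,.072)
for _ in range(5):
    ce,R=circ(P);e=abs(np.hypot(*(P[:,:2]-ce).T)-R);P=P[e<max(.002,np.median(e)*2.5)]
print("platter",ce,R,len(h),len(P))
for n,(x0,x1,y0,y1) in dict(block=(335,364,165,195),marker=(436,466,263,293),handle=(345,372,192,216)).items():
    w=W[y0:y1,x0:x1].reshape(-1,3);
    for lo,hi in((.02,.05),(.06,.068),(.076,.09),(.09,.125)):
        q=w[(w[:,2]>lo)&(w[:,2]<hi)]
        if len(q):print(n,lo,hi,len(q),q.mean(0),q.min(0),q.max(0))
for n,(x,y) in dict(block=(349,178)).items():
    pass
v=np.concatenate([cv2.resize(im[y-20:y+20,x-20:x+20,::-1],(390,390),interpolation=0) for x,y in((350,190),(451,278))],1)
cv2.imwrite("pics/crop.png",v)
E
```

```text
platter [ 0.54175655 -0.04813119] 0.13851967699984194 334 282
block 0.02 0.05 22 [ 0.69063075 -0.06065151  0.04363948] [ 0.68727041 -0.08114839  0.03291729] [ 0.69359054 -0.04303104  0.04878469]
block 0.06 0.068 28 [ 0.68159486 -0.05877986  0.06548752] [ 0.66332585 -0.09688543  0.06002049] [ 0.69308882 -0.02996539  0.06796938]
block 0.076 0.09 174 [ 0.70676182 -0.06236986  0.08015745] [ 0.66212076 -0.08286295  0.07600698] [ 0.72732884 -0.02967012  0.08885504]
marker 0.02 0.05 50 [ 0.46535736 -0.35275925  0.03845737] [ 0.45776369 -0.36307115  0.02019536] [ 0.47324051 -0.34630531  0.04933057]
handle 0.06 0.068 50 [ 0.63825326 -0.09309068  0.06660765] [ 0.60863782 -0.1286095   0.06206535] [ 0.66973717 -0.05673537  0.06795769]
handle 0.076 0.09 24 [ 0.62552136 -0.08993849  0.07866109] [ 0.60887105 -0.1274447   0.07601499] [ 0.66165322 -0.05992027  0.08727598]
handle 0.09 0.125 47 [ 0.62507516 -0.08742603  0.11115162] [ 0.61915421 -0.0949153   0.09215219] [ 0.63431737 -0.08028512  0.12201   ]
```

View pics/crop.png

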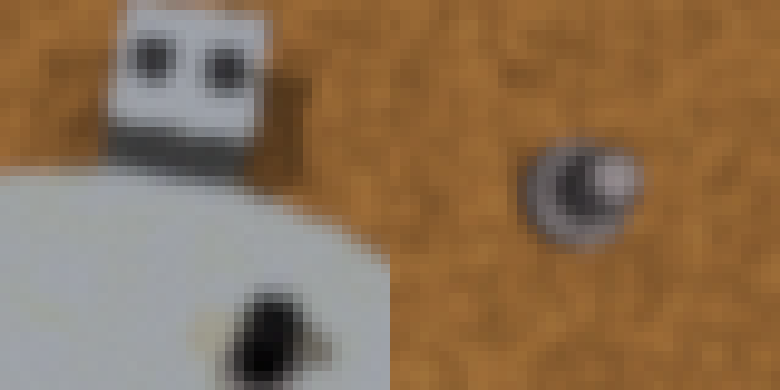

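The left crop shows the block top, about px (335–363,165–184), with the handle just inside the rim. The right crop shows the marker, foot near (450,278) and head near (453,276). I'll grasp the handle next.

```bash
cat >> h.py <<'E'
C=np.array([.542,-.0482]); B=-.087; a=B/2
Q=np.array([np.cos(a),np.sin(a),0,0])
E
python3 - <<'E'
from h import *
print("foot",ray("top",[[450,278]],.008),"head",ray("top",[[453.2,276.3]],.046),"blk",ray("top",[[349.4,174.8]],.08))
th=-.43; p=np.r_[C+.095*np.array([np.cos(th),np.sin(th)]),.25]
print(p)
r.reach(p,Q)
command_gripper(.05,25)
s=r.read_state();f0=s["contact_force"];print(s["time_s"],f0,s["joint_positions"])
p[2]=.111
print(r.move_straight(p,speed=.12,max_force=8))
s=r.read_state();print(s["eef_pos"],s["contact_force"])
command_gripper(0,25)
s=r.read_state();print(s["time_s"],s["eef_pos"],s["contact_force"],s["grip_width"],s["grip_force"])
np.save("f0.npy",f0)
im,_=optics.get_image("wrist");cv2.imwrite("pics/w1.png",im[:,:,::-1])
E
```

```text
foot [[ 0.46614475 -0.35497976  0.008     ]] head [[ 0.46601895 -0.35331597  0.046     ]] blk [[ 0.71366791 -0.06521422  0.08      ]]
[ 0.62835175 -0.08780273  0.25      ]
2.8417 [-0.06908339  0.84756836  0.07106021] [-2.59810830e-01  5.51553689e-01  1.20419232e+00  1.49969911e-05
  1.38581352e+00  1.39823013e+00]
False
[ 0.62884304 -0.08789075  0.11188374] [ 0.69268164 -0.44920007  0.07120824]
4.55 [ 0.62864686 -0.08793142  0.11161253] [-0.14974833 -0.63730015  3.41290264] 0.015048943466915791 25.33612310886383
```

View pics/w1.png

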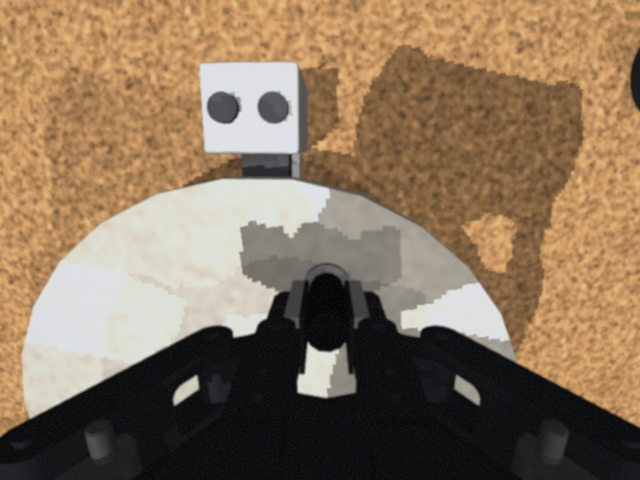

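The handle is held between the pads at (325,300), and the block top is in view at (201–305,62–153). I'll turn clockwise slowly, logging drag.

```bash
cat >> h.py <<'E'
def turn(th,rho,ths,speed,f0,stop=None):
    L=[]
    for t in ths:
        u=np.array([np.cos(t),np.sin(t)]);
        r.move_straight(np.r_[C+rho*u,.111],speed=speed)
        s=r.read_state();F=(s["contact_force"]-f0)[:2];e=s["eef_pos"][:2]-C
        fr=F@u; ft=F@[-u[1],u[0]]
        L.append([t,np.arctan2(e[1],e[0]),np.hypot(*e),fr,ft,s["time_s"],s["grip_width"]])
        rho+=np.clip(1e-4*fr,-3e-4,3e-4); rho=np.clip(rho,.09,.1)
        if abs(fr)>35 or (stop and stop(L)): break
    return np.array(L),rho
E
python3 - <<'E'
from h import *
np.set_printoptions(precision=3,suppress=True,linewidth=150)
f0=np.load("f0.npy")
pk=lambda L: max(abs(l[4]) for l in L)>7 and len(L)>6 and all(abs(l[4])<3.5 for l in L[-3:])
L,rho=turn(0,.0955,-.43-.1*np.arange(1,56),.05,f0,pk)
np.save("L1.npy",L);print(L);print(rho)
E
```

```text
[[-0.53  -0.54   0.095 -2.856 -2.189  4.942  0.015]
 [-0.63  -0.64   0.095 -1.945 -1.598  5.283  0.016]
 [-0.73  -0.742  0.095 -1.007 -1.249  5.625  0.015]
 [-0.83  -0.841  0.095 -2.564 -1.784  5.967  0.015]
 [-0.93  -0.942  0.095 -1.754 -1.493  6.308  0.015]
 [-1.03  -1.042  0.095 -0.439 -2.04   6.65   0.015]
 [-1.13  -1.141  0.095 -0.719 -1.826  6.992  0.015]
 [-1.23  -1.241  0.095 -0.875 -1.853  7.333  0.015]
 [-1.33  -1.341  0.095 -0.284 -1.07   7.675  0.015]
 [-1.43  -1.44   0.095 -1.719 -0.185  8.017  0.015]
 [-1.53  -1.54   0.095 -0.056 -1.775  8.358  0.015]
 [-1.63  -1.64   0.095 -1.392 -0.914  8.7    0.015]
 [-1.73  -1.741  0.094 -1.019 -2.064  9.042  0.015]
 [-1.83  -1.841  0.094 -0.876 -0.611  9.383  0.015]
 [-1.93  -1.94   0.094 -0.354 -0.656  9.725  0.015]
 [-2.03  -2.041  0.094 -0.585 -0.074 10.058  0.015]
 [-2.13  -2.14   0.094 -0.888 -0.557 10.392  0.015]
 [-2.23  -2.239  0.094  0.187 -0.194 10.725  0.015]
 [-2.33  -2.338  0.094 -0.714 -0.401 11.058  0.015]
 [-2.43  -2.437  0.094  0.845 -0.554 11.392  0.015]
 [-2.53  -2.535  0.094 -1.522 -0.205 11.725  0.016]
 [-2.63 
[... 1080 characters left out ...]
15]
 [-4.73   1.555  0.095  1.787 -1.668 19.15   0.015]
 [-4.83   1.454  0.095  1.53  -2.326 19.492  0.015]
 [-4.93   1.353  0.096  0.956 -1.151 19.833  0.015]
 [-5.03   1.252  0.096  1.604 -0.747 20.175  0.015]
 [-5.13   1.151  0.096  0.765 -0.838 20.517  0.015]
 [-5.23   1.049  0.096  0.358 -1.165 20.858  0.015]
 [-5.33   0.948  0.096  1.489 -1.597 21.2    0.015]
 [-5.43   0.847  0.096  0.598 -1.582 21.542  0.015]
 [-5.53   0.746  0.096 -0.232 -2.089 21.883  0.015]
 [-5.63   0.645  0.096  0.598 -1.527 22.225  0.015]
 [-5.73   0.544  0.096  0.524 -1.198 22.567  0.015]
 [-5.83   0.443  0.096  0.215 -1.609 22.908  0.015]
 [-5.93   0.342  0.096 -0.325 -1.964 23.25   0.015]]
0.09671920513584023
```

At rest the force relaxes, so the only hint is at θ≈-2.93. I'll sweep back with in-motion force stops, find the rising edge from each side, and average.

```bash
cat >> h.py <<'E'
RHO=np.load("L1.npy")[:,[0,2]]
def sweep(t0,t1,step,speed,mf,quit=True):
    hits=[]
    n=int(np.ceil(abs(t1-t0)/step))
    for t in np.linspace(t0,t1,n+1)[1:]:
        rho=np.interp(t,RHO[::-1,0],RHO[::-1,1])
        hit=r.move_straight(np.r_[C+rho*np.array([np.cos(t),np.sin(t)]),.111],speed=speed,max_force=mf)
        if hit:
            s=r.read_state();e=s["eef_pos"][:2]-C;th=np.arctan2(e[1],e[0]);th-=2*np.pi*(th>0.3)
            hits.append(th)
            print("hit",t,th,s["contact_force"],s["time_s"])
            if quit:break
    return hits
E
python3 - <<'E'
from h import *
np.set_printoptions(precision=3,suppress=True)
print(sweep(-5.93,-3.4,.16,.12,8,False))
h=sweep(-3.4,-2.5,.3,.03,6); print(h,r.read_state()["time_s"])
E
```

```text
hit -4.823125 -4.799496842397987 [-1.356 -1.045  4.61 ] 25.125
hit -4.665 -4.65395251980066 [-1.017  0.052  4.396] 25.3333
hit -4.506875 -4.509327075253967 [-0.593 -0.524  3.603] 25.5417
hit -4.34875 -4.372876601862886 [-0.272 -0.64   2.518] 25.75
hit -4.190625 -4.243034858049143 [-0.954 -0.768  1.198] 25.9583
hit -4.0325 -4.12016310564316 [-0.972 -0.24   2.693] 26.1667
hit -3.8743749999999997 -4.008938206491408 [-0.732 -0.159  3.148] 26.375
hit -3.71625 -3.912136802928714 [-0.406  0.141  4.461] 26.5833
hit -3.558125 -3.830104992269801 [-1.639  0.194  5.052] 26.7917
hit -3.4 -3.767496161961186 [-1.969  0.38   5.579] 27.0
[np.float64(-4.799496842397987), np.float64(-4.65395251980066), np.float64(-4.509327075253967), np.float64(-4.372876601862886), np.float64(-4.243034858049143), np.float64(-4.12016310564316), np.float64(-4.008938206491408), np.float64(-3.912136802928714), np.float64(-3.830104992269801), np.float64(-3.767496161961186)]
hit -3.1 -3.746511475317358 [-0.393 -0.272  4.084] 27.5
[np.float64(-3.746511475317358)] 27.5
```

Run:
```python
from h import *
np.set_printoptions(precision=3,suppress=True)
sweep(-3.747,-3.3,.11,.06,None)
print(r.read_state()["time_s"])
h=sweep(-3.3,-2.6,.06,.03,6); s=r.read_state();print(h,s["time_s"],s["eef_pos"])
```

```text
28.9583
hit -2.8916666666666666 -2.91406115748602 [-0.36  -3.358  3.638] 31.1667
[np.float64(-2.91406115748602)] 31.1667 [ 0.45  -0.069  0.111]
```

Run:
```python
from h import *
np.set_printoptions(precision=3,suppress=True)
sweep(-2.914,-2.5,.1,.05,None)
print(r.read_state()["time_s"])
h=sweep(-2.5,-3.3,.06,.03,6); s=r.read_state();print(h,s["time_s"],s["eef_pos"])
```

```text
32.725
hit -2.7857142857142856 -2.7544626230877896 [-0.508  2.789  5.307] 34.2667
[np.float64(-2.7544626230877896)] 34.2667 [ 0.455 -0.084  0.111]
```

Run:
```python
from h import *
np.set_printoptions(precision=3,suppress=True)
sweep(-2.754,-2.68,.1,.05,None)
h1=sweep(-2.68,-2.92,.12,.03,9)
sweep(h1[0] if h1 else -2.92,-2.99,.15,.05,None)
h2=sweep(-2.99,-2.75,.12,.03,9); s=r.read_state();print(h1,h2,s["time_s"],s["eef_pos"])
```

```text
[] [] 37.075 [ 0.455 -0.084  0.111]
```

No trip at 9 N, so the middle isn't certain. I'll check the grip and make a slow pass, where residual forces should be close to true drag.

Run:
```python
from h import *
np.set_printoptions(precision=3,suppress=True,linewidth=150)
s=r.read_state();print(s["grip_width"],s["grip_force"],s["contact_force"],s["eef_pos"])
im,_=optics.get_image("wrist");cv2.imwrite("pics/w2.png",im[:,:,::-1])
f0=np.load("f0.npy")
L,_=turn(0,.0943,np.arange(-2.70,-3.08,-.05),.016,f0)
print(L)
```

```text
0.015003204639036753 27.480651140213013 [-2.723  0.666  9.92 ] [ 0.455 -0.084  0.111]
[[-2.7   -2.697  0.094  2.524 -0.363 37.567  0.015]
 [-2.75  -2.736  0.094  3.145  4.141 38.008  0.015]
 [-2.8   -2.78   0.094  2.566  8.189 38.458  0.015]
 [-2.85  -2.829  0.094  0.831  6.545 38.908  0.015]
 [-2.9   -2.884  0.094  1.716  6.319 39.358  0.015]
 [-2.95  -2.942  0.095 -0.255  2.901 39.808  0.015]
 [-3.    -2.999  0.095 -1.895  0.807 40.258  0.015]
 [-3.05  -3.05   0.094 -0.634 -0.024 40.708  0.015]]
```

View pics/w2.png

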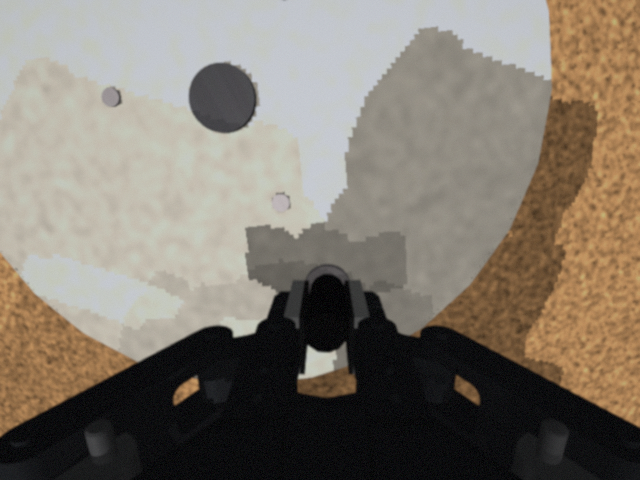

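The grip is sound: the sleeve sits between the pads at (327,310) and the axis cap shows at (222,97). The slow pass shows a clear bump from -2.69 to -2.98 centred at about -2.83, which agrees with the edge mean of -2.834. I'll settle there and let go, then hover over the marker and look.

Run:
```python
from h import *
np.set_printoptions(precision=4,suppress=True,linewidth=150)
f0=np.load("f0.npy")
L,_=turn(0,.0944,[-2.92,-2.86,-2.814],.025,f0);print(L)
e=r.read_state()["eef_pos"]
command_gripper(.045)
r.move_straight(e+[0,0,.07],speed=.2)
s=r.read_state();print(s["time_s"],e)
r.reach(np.array([.466-.02,-.354,.13]),Q)
im,d,W=cloud("wrist");cv2.imwrite("pics/w3.png",im[:,:,::-1]);np.savez("w3.npz",im=im,W=W)
im,d,W=cloud("top");np.savez("top2.npz",im=im,W=W)
s=r.read_state();print(s["time_s"],s["eef_pos"],s["eef_rot"])
w=W[195:275,290:390].reshape(-1,3);q=w[(w[:,2]>.095)&(w[:,2]<.125)];print("handle",len(q),q.mean(0))
```

```text
[[-2.92   -2.9281  0.0944  1.8002 -3.3325 41.35    0.0153]
 [-2.86   -2.8686  0.0945  0.0298 -3.9463 41.725   0.0152]
 [-2.814  -2.8208  0.0944  0.467  -2.3752 42.05    0.0152]]
42.9417 [ 0.4524 -0.078   0.1113]
44.125 [ 0.4466 -0.3525  0.1303] [ 0.9991 -0.0426  0.0001 -0.0001]
handle 0 [nan nan nan]<stdin>:13: RuntimeWarning: Mean of empty slice.
  ret = um.true_divide(
```

View pics/w3.png

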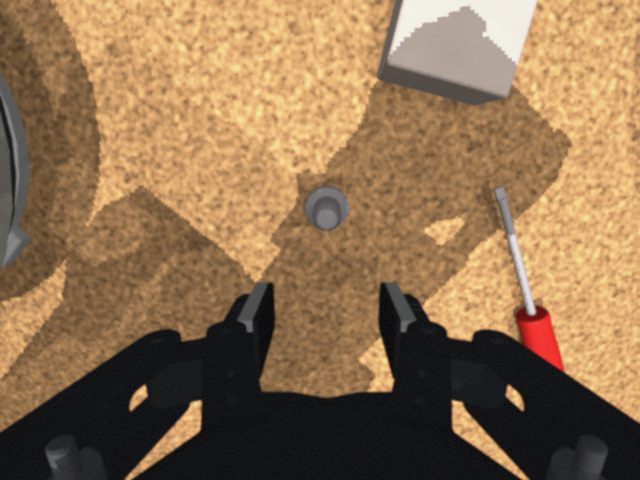

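The marker is in view with its head at (327,212) and foot at (327,207); the driver and foam are well clear. I'll refine the marker, block and axis from the wrist views, then grasp.

```bash
cat >> h.py <<'E'
def wray(px,z,pos,rot):
    from scipy.spatial.transform import Rotation as Ro
    m=optics.camera_model("wrist");K=m["K"];p=(np.array(px,float)-[K[0,2],K[1,2]])/K[0,0];q=p.copy()
    for _ in range(8): q=p/(1+m["k1"]*(q@q))
    T=np.array(m["tool_from_camera"]);R=Ro.from_quat(rot).as_matrix()
    c=R@T[:3,3]+pos;d=R@T[:3,:3]@np.r_[q,1];return c+d*(z-c[2])/d[2]
E
python3 - <<'E'
from h import *
np.set_printoptions(precision=4,suppress=True,linewidth=150)
s=r.read_state();p=s["eef_pos"];q=s["eef_rot"]
print("block",wray((253,108),.08,np.array([.62865,-.0879,.1116]),Q))
print("axis cap",wray((222,97),.074,np.array([.4551,-.0843,.111]),Q))
W=np.load("w3.npz")["W"];hd=np.nanmedian(W[208:217,322:333].reshape(-1,3),0)
print("head",wray((327,213),.046,p,q),"W",hd,"foot",wray((327,208),.008,p,q))
mk=(wray((327,213),.046,p,q)[:2]+wray((327,208),.008,p,q)[:2])/2;print(mk)
E
```

```text
block [ 0.7102 -0.0666  0.08  ]
axis cap [ 0.5429 -0.0496  0.074 ]
head [ 0.4728 -0.3564  0.046 ] W [ 0.4732 -0.3566  0.0463] foot [ 0.4692 -0.3561  0.008 ]
[ 0.471  -0.3562]
```

Run:
```python
from h import *
np.set_printoptions(precision=4,suppress=True,linewidth=150)
p=np.array([.469,-.355,.1])
r.move_straight(p,Q,speed=.2)
p[2]=.0385
print(r.move_straight(p,speed=.1,max_force=8))
command_gripper(0,25)
s=r.read_state();print(s["grip_width"],s["grip_force"],s["eef_pos"],s["time_s"])
r.move_straight(s["eef_pos"]+[0,0,.15],speed=.25)
r.hold(.1)
s=r.read_state();im,d,W=cloud("wrist");cv2.imwrite("pics/w4.png",im[200:400,220:430,::-1].repeat(3,0).repeat(3,1))
np.savez("w4.npz",im=im,W=W)
print(s["grip_width"],s["grip_force"],s["eef_pos"],s["eef_rot"],s["time_s"])
```

```text
False
0.017292442046505437 25.71052526085623 [ 0.4694 -0.3554  0.0394] 45.5833
0.01737779925927748 25.094906803014965 [ 0.4686 -0.3546  0.1871] [ 0.9991 -0.0435 -0.0016 -0.0014] 46.4333
```

View pics/w4.png

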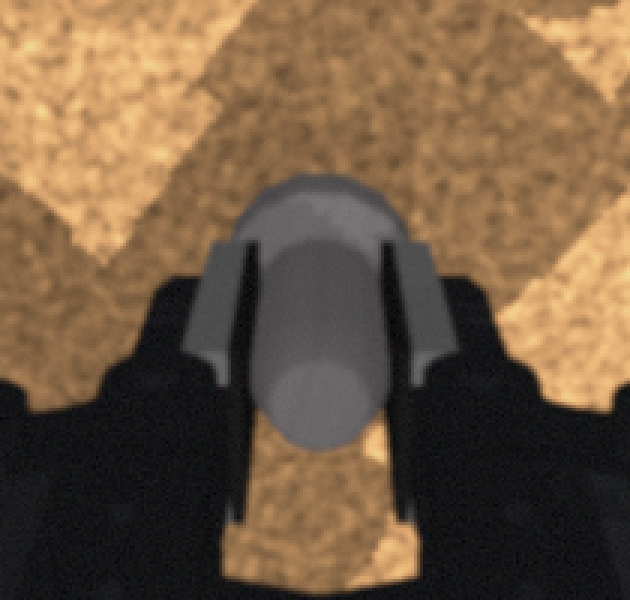

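The marker is held upright, its head disc centred at about px (327,335) and the far foot edge at row 258. I'll compute its offset in the hand and carry it over.

Run:
```python
from h import *
np.set_printoptions(precision=4,suppress=True,linewidth=150)
s=r.read_state();p=s["eef_pos"];q=s["eef_rot"]
o1=wray((326.7,335),p[2]+.0066,p,q)[:2]-p[:2]
o2=wray((326.7,258.3),p[2]-.0294,p,q)[:2]-p[:2]
print("head off",o1,"foot far",o2)
off=(o1+o2-[.015,0])/2; off=np.clip(off,-.006,.006); off[1]*=.5
A=np.array([.5425,-.049]);b=-.096
mk=A+.105*np.array([np.cos(b),np.sin(b)]);t=mk-off;print(off,mk,t)
r.move_straight(np.r_[t,.18],Q,speed=.22)
r.move_straight(np.r_[t,.122],Q,speed=.12)
r.hold(.15)
print(r.read_state()["eef_pos"],r.read_state()["contact_force"])
print(r.move_straight(np.r_[t,.1095],speed=.02,max_force=3))
s=r.read_state();print(s["eef_pos"],s["eef_rot"],s["contact_force"],s["time_s"])
np.save("mk.npy",mk)
```

```text
head off [-0.0004 -0.0014] foot far [ 0.0163 -0.0027]
[ 0.0005 -0.001 ] [ 0.647  -0.0591] [ 0.6465 -0.058 ]
[ 0.6472 -0.0582  0.1232] [ 0.2458 -0.2633  0.603 ]
True
[ 0.6464 -0.058   0.1114] [ 0.9991 -0.0435 -0.0002 -0.    ] [-0.7036  1.4044  5.4198] 49.525
```

Contact came at the expected height (0.1114). Now I'll release, retract and check.

Run:
```python
from h import *
np.set_printoptions(precision=4,suppress=True,linewidth=150)
command_gripper(.045)
p=r.read_state()["eef_pos"]
r.move_straight(p+[0,0,.07],speed=.12)
r.move_straight(np.array([p[0]-.06,p[1],.27]),speed=.25); r.hold(.2)
s=r.read_state();im,d,W=cloud("wrist");cv2.imwrite("pics/w5.png",im[:,:,::-1])
print(s["eef_pos"],s["eef_rot"],s["time_s"])
mk=np.load("mk.npy");ok=(np.hypot(W[...,0]-mk[0],W[...,1]-mk[1])<.03)&(W[...,2]>.108)
v,u=np.where(ok);print(len(v),W[ok].mean(0),u.mean(),v.mean())
```

```text
[ 0.5858 -0.0578  0.2678] [ 0.9991 -0.0434 -0.0027 -0.0005] 51.425
443 [ 0.6461 -0.0594  0.1163] 319.94808126410834 150.47178329571105
```

View pics/w5.png

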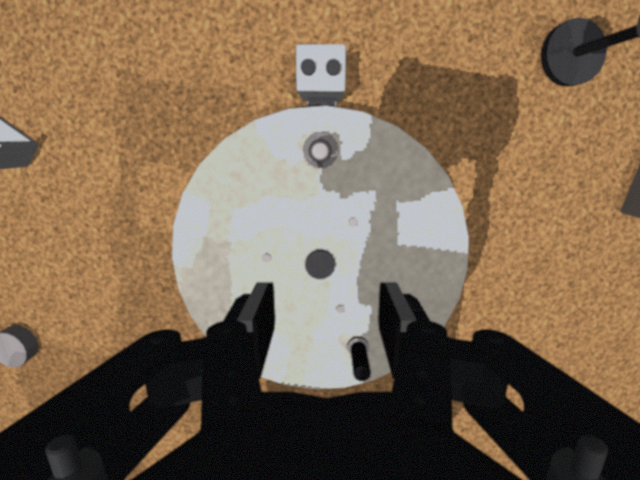

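The marker stands upright at (320,150), in line with the axis cap (320,264) and the block (321,68). The handle foot is at (357,343). One last check of the handle's angle, then I'll hand in.

Run:
```python
from h import *
p=np.array([.5858,-.0578,.2678]);q=[.9991,-.0434,-.0027,-.0005]
ax=wray((320,264),.074,p,q);h=wray((357.5,344),.076,p,q);b=wray((321,68),.08,p,q);t=wray((362,374),.118,p,q)
an=lambda x:np.arctan2(*(x-ax)[1::-1])
print(ax,b,h,t,an(h),an(t),an(b))
if abs(an(h)+2.83)<.1 or abs(an(t)+2.83)<.1: r.finish_job();print("done")
```

```text
[ 0.54307228 -0.04915954  0.074     ] [ 0.71002117 -0.06533329  0.08      ] [ 0.45682602 -0.0786519   0.076     ] [ 0.45246634 -0.07891976  0.118     ] -2.812102589245067 -2.8242365604241733 -0.09657705859858969
the job is handed in; nothing more can be done
done
```

I handed the job in at about 51.5 s. The middle of the tight spot is at the block, within about 0.03 rad by my drag readings, and the marker stands upright in front of the block, about 1 mm from the marking place by the last camera check.

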